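Put the nested parts cups away in the dust cabinet

TASK

Put the parts cups away in the dust cabinet: lift its clear front sash all the way up by its handle, nest the orange cup in the blue cup on the pulled-out tray and the yellow cup in the orange one, slide the tray fully home and lower the sash gently until it is fully closed. Keep the cups upright and do not disturb the other things on the desk.

Things in the scene. Friction and masses are not known exactly. Their poses are not given: they have to be found in the camera images.
- cabinet: the benchtop dust cabinet, 320 wide, 210 deep, 494 high, clear acrylic walls in an aluminium frame, fixed to the desk, its front facing the robot. Origin on the desk under the middle of the front, in the sash plane; x points into the cabinet, y to its left as seen from the front looking in, z up. Tray front panel and sash lie 0 to 12 mm in front of (-x) the sash plane, the two guide rails (at y = -151 and 151, 18 wide) reach 14 mm in front of it
- sash (a joint): height of the clear sash in m: 0 fully closed (bottom edge 64 mm above the desk, just above the tray's front panel), 0.19 fully up against its stop. It moves straight up and down, is spring balanced and stays where it is left; it takes 2 to 7 N to move it either way
- sash_grip (a point): middle of the black bar of the sash handle: the bar is 56 wide (across the cabinet, y), 14 thick (x), 20 high, its centre 50 mm in front of the sash face, 112 mm above the desk when the sash is closed; two 12 mm posts (flush with the bar's ends) join it to the sash. The space beside and above it is free, so it can be pinched over its 56 mm width. Axes as the cabinet's
- tray (a joint): how far the steel pull-out tray stands out of the cabinet in m: 0 fully home (front panel flush under the sash), 0.17 fully out. It slides along the cabinet's x on runners and takes about 3 N to move
- tray_pull (a point): middle of the black bar of the tray's pull, 56 wide (y), 12 thick (x), 16 high, 42 mm above the desk, its centre 36 mm in front of the tray's front panel, on two 12 mm posts at its ends. Tray: 250 wide, 185 deep inside its 36 mm high front panel (top of panel 60 mm above the desk), side walls 24 high, top of its floor 28 mm above the desk, held 22 mm clear of the desk. Axes as the cabinet's
- cup_large: blue round cup standing on the tray, open at the top; rim 88 mm across, foot 72 across, 56 high, wall 3, floor 8 thick, about 140 g. Origin at the centre of its underside, z up through the mouth
- cup_medium: orange round cup on the desk, same shape; straight rim band 62 mm across and 26 high, foot 48 across, 68 high, wall 3, floor 8 thick, about 100 g. Nested in the blue cup it stands on its floor, rim 20 mm above the blue rim. Origin at the centre of its underside, z up
- cup_small: yellow round cup on the desk, same shape; straight rim band 43 mm across and 26 high, foot 33 across, 80 high, wall 3, floor 8 thick, about 70 g. Nested in the orange cup it stands on its floor, rim 20 mm above the orange rim. Origin at the centre of its underside, z up
- computer: bystander: slim black desktop computer standing on the desk, 68 wide, 215 deep, 218 high; origin under its middle
- cooler: bystander: low processor cooler with a black fan, 92 x 92, 56 high; origin under its middle
- drive: bystander: aluminium disk drive lying flat, 147 x 101 x 26; origin under its middle
- mug: bystander: white mug, 80 across, 92 high; origin under its middle
- screwdriver: bystander: screwdriver lying on the desk, 180 long; origin under it near its middle
- duster: bystander: blue spray can of air, 60 across, 190 high; origin under its middle

How it is judged:
On the way:
1. the sash is lifted all the way up (within 25 mm of its stop) (value of joint sash above 0.165 m), for 0.2 s.
At the end, for the whole second after the job is handed in: The sash is closed (within 6 mm) and the tray is home (within 8 mm); the blue cup stands upright on the tray inside the cabinet, the orange cup stands on the blue cup's floor and the yellow cup on the orange cup's floor (origin 4 to 12 mm above that of the cup around it), all at rest (value of joint sash below 0.006 m and value of joint tray below 0.008 m and horizontal distance between cup_medium and cup_large below 0.014 m and z of cup_medium in the frame of cup_large between 0.004 and 0.012 m and horizontal distance between cup_small and cup_medium below 0.011 m and z of cup_small in the frame of cup_medium between 0.004 and 0.012 m and height (world z) of cup_large between 0.024 and 0.034 m and x of cup_large in the frame of cabinet above 0.03 m and angle between cup_large's own z axis and vertical below 0.1 rad and angle between cup_medium's own z axis and vertical below 0.12 rad and angle between cup_small's own z axis and vertical below 0.15 rad and linear speed of each of cup_large, cup_medium, cup_small below 0.02 m/s); the robot touches nothing.
It fails at once if the sash is slammed shut (faster than 0.25 m/s over the last 30 mm) (value of joint sash below 0.03 m and velocity of joint sash below -0.25 m/s).
It fails at once if a cup is tipped by more than 45 degrees (angle between any of cup_large, cup_medium, cup_small's own z axis and vertical above 0.8 rad).
It fails at once if a bystander is shifted by more than 30 mm (distance of any of computer, cooler, drive, mug, screwdriver, duster from where it was at the start of the episode above 0.03 m).
It also fails if it takes over 72 s, if anything falls off the work surface, if the arm or the gripper's body presses on something with over 40 N, if the wrist force passes 120 N, or if a joint passes its speed limit or range.

ROBOT

A 6-joint arm with a two-finger parallel gripper is mounted at the origin on the work surface. World frame = base frame: x ahead of the robot, y to its left, z up, the work surface at z = 0. Lengths are in m, angles in rad, forces in N, time in s.
With the tool pointing down it reaches from about 0.25 to 0.8 m from the base axis. Payload 3.9 kg.
Tool frame: the origin (TCP) lies midway between the tips of the shut fingers; the grasp point (between the pads) lies ctrl.grip_depth behind it (ctrl.grip_depth is the distance from the TCP to the grasp point, in m); z points along the fingers, y is the line along which they close (so a half turn about z gives the same grasp; the last joint's range is limited). The gripper opens to 85 mm and grips with 20 to 120 N. Pads are 22 mm wide; open, the fingers measure 114 mm over their backs; the gripper's body (76 mm by 85 mm) begins 54 mm behind the grasp point. The pads swing forward as they close: fully open they stand 13 mm farther back than shut.
Start: joints at [1.259, 0.26, -0.138, 1.173, 0, 1.571], TCP at [0.161, 0.5, 0.195] pointing down, gripper open.
Joint ranges: [-2.78, 2.78], [-0.83, 1.72], [-1.28, 1.37], [-1.9, 2.12], [-1.57, 1.48], [-3.14, 3.14]. Speed limits (rad/s): [2.57, 2.57, 3.14, 3.14, 3.14, 3.14].

INTERFACE

Orientations are given as a rotation vector (axis times angle).
In Python, from bench import ctrl gives the robot as it stands.
- The arm moves only by the tool arm_command, never from a script. Its argument "series" is text: rows parted by semicolons, each of 7 numbers parted by spaces: the turn, a rotation vector about the tool's x, y, z in rad, then the shift along the tool's x, y, z in m, then the closure, from 0 (fully open) to 1 (shut). A call has 1 to 10 rows; each row shifts and turns the commanded pose from where the row before left it, along the tool's axes as they then stand; what a row does not reach is not made up. A row lasts 1/8 s, in which the tool goes at most 62.5 mm and 10.7 degrees, less where a joint would pass 70% of its speed; a pose out of reach is approached as far as the arm can. A call with a gripper value outside its range is refused whole. The fingers move at their own pace and stop on an object; the grip force is fixed at half the most. Time passes only in rows, so rows that do not move let the fingers close. It gives the time, the measured TCP pose, the force, the opening and the grip force at its end, in the units of the state.
- ctrl.get_state(): the state, without advancing time (a new reading comes with each control period).
- ctrl.read_camera(name): name is "scene" or "top" or "wrist"; returns a dict with "color" (400x640x3 uint8, red, green, blue), "range_z" (400x640 float32, m along the optical axis (not along the pixel's ray), 0 where there is no reading), "fov_y" (degrees; the focal length in pixels is half the picture's height over the tangent of half this angle, whatever the lens; pixels are square), "cx", "cy" (the principal point, pixels), "k1" (the pictures are not rectified: a ray, as slopes to the right and down, at radius r is drawn at 1 + k1 r^2 times it, then the intrinsics apply), "rvec" (rotation vector, rad) and "tvec" (3), from world to camera coordinates, as OpenCV has them; the wrist camera has in their place "tool_from_camera" (4x4, takes a point from camera to tool coordinates, whose origin is the TCP and whose axes are the flange's). Camera axes: x right, y down, z forward; pixel columns grow to the right and rows downward; lengths in m; the calibration is good to about 2 mm. A picture is of the moment at which its call begins: read the wrist's pose just before it.
- ctrl.hand_in(): hands the job in; it is judged then, once.
The state is a dict: "t": time; "q": joint angles; "qvel": joint speeds; "joint_efforts": joint torques, N m; "eef_pos": TCP position; "ee_rot": TCP orientation; "ft_force": force on the tool from outside, world axes, zero at the start; "moment": the same for the moment, N m; "finger_gap": finger opening in m; "grasp_force": force on a finger pad.
Only numpy, scipy, OpenCV 4.12 (cv2) and the standard library are available. Lean on these libraries where they do the work, as an engineer would, in place of code of your own. Each camera call takes 0.05 s, during which the arm holds its last target. There are 200 camera calls.

## Working session

There is one attempt and no reset: what is moved stays moved. The work goes in short steps, Python scripts to look and compute and a tool call to move; the robot and the scene stay as the last step left them, time stands still between calls to the robot, and variables do not carry over. Pictures are saved under pics/ and viewed, at most 10 in all, crops included, and the job is handed in when it is done.

Besides the shell and the picture viewer there is one more tool, called after "Emit:" by a JSON object that holds its "method" and its "body", one argument or row to a line. arm_command: Moves the arm, as the interface text tells. Its arguments: {"type":"object","properties":{"series":{"type":"string"}},"required":["series"]}

```bash
ls; mkdir -p pics; cat > h.py <<'E'
import numpy as np, cv2
from bench import ctrl
from scipy.spatial.transform import Rotation as R
def look(n):
    s=ctrl.get_state(); c=ctrl.read_camera(n)
    if 'rvec' in c:
        Rm=cv2.Rodrigues(np.array(c['rvec'],float))[0]; c['R']=Rm.T; c['o']=-Rm.T@np.array(c['tvec'],float)
    else:
        T=np.array(c['tool_from_camera']); Rt=R.from_rotvec(s['ee_rot']).as_matrix()
        c['R']=Rt@T[:3,:3]; c['o']=Rt@T[:3,3]+np.array(s['eef_pos'])
    return c
def cloud(c):
    h,w=c['range_z'].shape; f=h/2/np.tan(np.radians(c['fov_y'])/2)
    v,u=np.mgrid[:h,:w].astype(float)
    K=np.array([[f,0,c['cx']],[0,f,c['cy']],[0,0,1]])
    p=cv2.undistortPoints(np.stack([u.ravel(),v.ravel()],1)[:,None],K,np.array([c['k1'],0,0,0.]))[:,0]
    r=np.c_[p,np.ones(len(p))].reshape(h,w,3)
    c['ray']=r@c['R'].T
    P=c['ray']*c['range_z'][...,None]+c['o']; P[c['range_z']==0]=np.nan
    return P
def onz(c,u,v,z):  # pixel to plane z ; needs cloud() called
    r=c['ray'][int(v),int(u)]; return c['o']+r*(z-c['o'][2])/r[2]
def save(c,n): cv2.imwrite('pics/'+n,c['color'][...,::-1])
E
python3 - <<'E'
from h import *
s=ctrl.get_state(); print({k:np.round(v,3) for k,v in s.items()}, ctrl.grip_depth)
for n in('scene','top'):
    c=look(n);P=cloud(c);save(c,n+'0.png');np.savez('pics/'+n+'0.npz',P=P,color=c['color'],o=c['o'],ray=c['ray'])
    print(n,c['o'])
    hsv=cv2.cvtColor(c['color'],cv2.COLOR_RGB2HSV)
    for nm,lo,hi in(('orange',5,16),('yellow',20,33),('blue',95,125)):
        m=(hsv[...,0]>=lo)&(hsv[...,0]<=hi)&(hsv[...,1]>140)&(hsv[...,2]>70)
        k,l,st,ce=cv2.connectedComponentsWithStats(m.astype('uint8'))
        for i in range(1,k):
            if st[i,4]>60:
                q=P[l==i];print(nm,st[i],np.nanpercentile(q,[2,50,98],axis=0).round(3).tolist())
E
```

```text
pics
{'t': np.float64(0.0), 'q': array([ 1.259,  0.261, -0.139,  1.173,  0.   ,  1.571]), 'qvel': array([ 0.   , -0.   , -0.002, -0.001,  0.   , -0.   ]), 'joint_efforts': array([-1.0000e-03, -4.0568e+01,  2.5392e+01,  1.9000e-02,  0.0000e+00,
       -0.0000e+00]), 'eef_pos': array([0.161, 0.499, 0.194]), 'ee_rot': array([-4.880e-01, -3.103e+00,  3.000e-03]), 'ft_force': array([ 0.133, -0.584,  0.344]), 'moment': array([0.02 , 0.001, 0.038]), 'grasp_force': np.float64(0.0), 'finger_gap': np.float64(0.085)} 0.0187
scene [0.4887469  0.81947143 0.9340621 ]
orange [532   0  30  94 946] [[-0.635, -1.427, -0.087], [-0.505, -1.242, 0.094], [-0.456, -1.166, 0.301]]
orange [555  20  30  74 657] [[-0.758, -1.457, -0.081], [-0.601, -1.146, 0.047], [-0.562, -1.112, 0.171]]
orange [577  22  24  49 289] [[-0.807, -1.332, -0.024], [-0.765, -1.308, 0.092], [-0.72, -1.243, 0.226]]
orange [567  57  34  44 267] [[-0.751, -1.166, -0.109], [-0.684, -1.103, 0.025], [-0.659, -1.065, 0.107]]
orange [397  97  36  22 127] [[0.113, -0.842, -0.006], [0.182, -0.734, 0.001], [0.254, -0.662, 0.006]]
orange [495 10
[... 4188 characters left out ...]
6]]
orange [   0   66   39   85 1329] [[0.927, 1.447, -0.764], [1.185, 1.554, -0.75], [1.358, 1.629, -0.736]]
orange [ 25 107  14  44 206] [[0.928, 1.414, -0.763], [1.042, 1.447, -0.75], [1.127, 1.473, -0.733]]
orange [236 225  21  21 328] [[0.399, 0.182, 0.002], [0.429, 0.218, 0.014], [0.453, 0.242, 0.071]]
yellow [226  75  66  46 550] [[0.796, 0.078, 0.037], [0.822, 0.231, 0.055], [0.937, 0.28, 0.062]]
yellow [267 182  13  14 156] [[0.546, 0.108, 0.002], [0.573, 0.131, 0.048], [0.585, 0.145, 0.083]]
blue [ 75 136  28  16  68] [[0.706, 0.689, 0.028], [0.711, 0.694, 0.095], [0.715, 0.7, 0.172]]
blue [354 184  28  28 626] [[0.498, -0.202, 0.03], [0.538, -0.165, 0.038], [0.573, -0.123, 0.086]]
```

View pics/scene0.png

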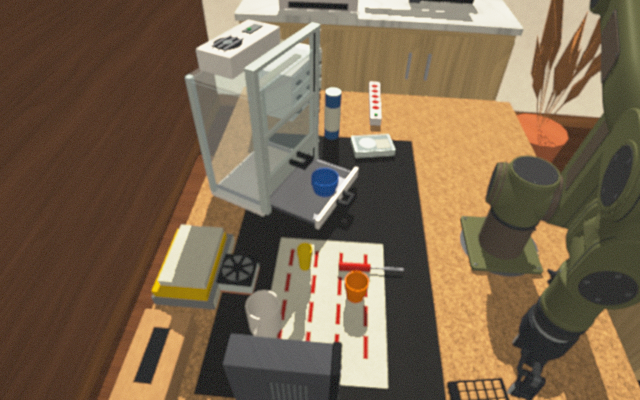

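View pics/top0.png

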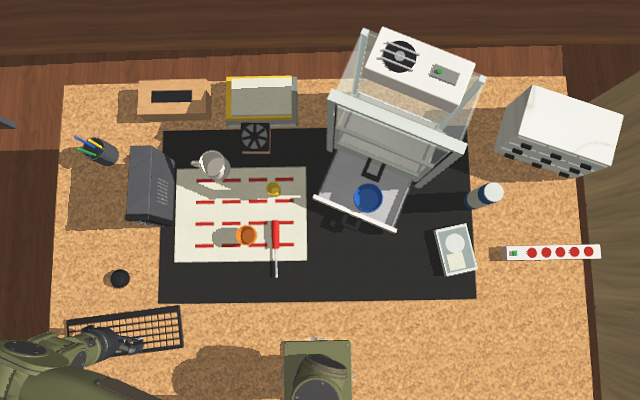

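```bash
python3 - <<'E'
from h import *
d=np.load('pics/top0.npz');P=d['P'];col=d['color']
x0,y0,x1,y1=300,80,480,240
cv2.imwrite('pics/crop1.png',cv2.resize(col[y0:y1,x0:x1,::-1],None,fx=4.4,fy=3.75,interpolation=cv2.INTER_CUBIC) if 0 else cv2.resize(col[y0:y1,x0:x1,::-1],None,fx=3.7,fy=3.7,interpolation=cv2.INTER_CUBIC))
# panel top
u=np.arange(640)[None].repeat(400,0);v=np.arange(400)[:,None].repeat(640,1)
z=P[...,2]; b=(u>300)&(u<420)&(v>170)&(v<240)&(z>.052)&(z<.066)&(col.min(2)>150)
Q=P[b];print('panel',len(Q))
m=Q[:,:2].mean(0);U,S,V=np.linalg.svd(Q[:,:2]-m);a=V[0];t=(Q[:,:2]-m)@a;print(m,a,t.min(),t.max(),'resid',np.std((Q[:,:2]-m)@V[1]),'yaw of normal',np.arctan2(V[1][1],V[1][0]),Q[:,2].mean())
print('ends',m+a*t.min(),m+a*t.max())
# dark handles
for nm,(u0,u1,v0,v1),(zl,zh) in (('sash',(355,395,150,185),(.1,.135)),('pull',(325,365,205,235),(.03,.06))):
    b=(u>=u0)&(u<u1)&(v>=v0)&(v<v1)&(z>zl)&(z<zh)&(col.max(2)<90)
    q=P[b];print(nm,len(q),q.min(0).round(3),q.max(0).round(3),q.mean(0).round(3))
# front top of the cabinet frame
b=(u>320)&(u<475)&(v>80)&(v<170)&(z>.47)&(z<.51);q=P[b];print('top',len(q),q[q[:,0].argmin()],q[:,2].max(), q[q[:,1].argmax()],q[q[:,1].argmin()])
# bystander footprint heights
for nm,(uu,vv) in dict(comp=(150,185),cooler=(255,137),mug=(213,165),driver=(275,235),duster=(485,195),drive=(455,250)).items():print(nm,P[vv,uu].round(3))
# cups rims
hsv=cv2.cvtColor(col,cv2.COLOR_RGB2HSV)
for nm,lo,hi,(u0,u1,v0,v1),zl in(('orange',5,16,(230,262,220,250),.058),('yellow',20,33,(262,285,178,200),.07),('blue',95,125,(345,390,175,220),.075)):
    b=(u>=u0)&(u<u1)&(v>=v0)&(v<v1)&(hsv[...,0]>=lo)&(hsv[...,0]<=hi)&(hsv[...,1]>100)&(z>zl)
    q=P[b];c,_=cv2.minEnclosingCircle(q[:,:2].astype('f4')*1000)[0],0
    print(nm,len(q),c,cv2.minEnclosingCircle(q[:,:2].astype('f4')*1000)[1],q[:,2].max())
E
```

```text
panel 333
[ 0.48850024 -0.11888398] [-0.40761486 -0.91315394] -0.13397588789128334 0.13790173420150703 resid 0.0036795805349289826 yaw of normal 2.7217521000335845 0.059554670617281286
ends [0.5431108  0.00345663] [ 0.43228945 -0.24480949]
sash 14 [ 0.572 -0.201  0.103] [ 0.644 -0.141  0.134] [ 0.599 -0.171  0.125]
pull 154 [ 0.434 -0.141  0.031] [ 0.495 -0.08   0.055] [ 0.459 -0.109  0.048]
top 3018 [ 0.56703862 -0.32990189  0.49604698] 0.5001402492978728 [ 0.6974602  -0.04126451  0.49603139] [ 0.73651144 -0.35695168  0.47869056]
comp [0.56  0.454 0.212]
cooler [0.734 0.185 0.057]
mug [0.658 0.33  0.003]
driver [0.427 0.126 0.027]
duster [ 0.519 -0.481  0.188]
drive [ 0.37  -0.432  0.031]
orange 79 (425.705322265625, 210.4044647216797) 31.548023223876953 0.0734846497834214
yellow 52 (565.54833984375, 126.33880615234375) 21.28767967224121 0.08643049662945379
blue 82 (531.9765625, -163.28587341308594) 43.9076042175293 0.09051499525274198
```

View pics/crop1.png

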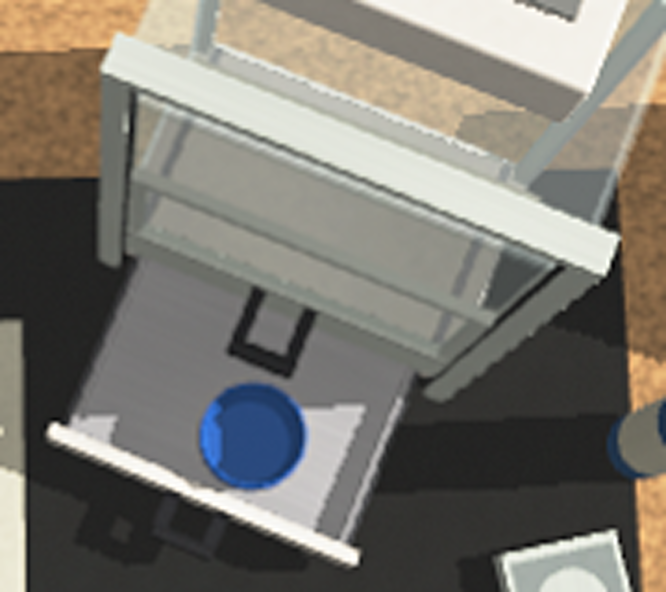

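```bash
cat >> h.py <<'E'
yaw=-.42; ex=np.array([np.cos(yaw),np.sin(yaw),0]); ey=np.array([-np.sin(yaw),np.cos(yaw),0]); ez=np.array([0,0,1.])
O=np.array([.646,-.192,0])
def cab(x,y,z): return O+x*ex+y*ey+z*ez
def tgt(t,s=1):
    z=np.sin(t)*ex-np.cos(t)*ez; y=s*ey; return np.c_[np.cross(y,z),y,z]
def go(*pts,Rg=None):
    s=ctrl.get_state(); p=np.array(s['eef_pos']); Rc=R.from_rotvec(s['ee_rot']).as_matrix()
    print('t',round(float(s['t']),2),'pos',p.round(4),'q',np.round(s['q'],2),'gap',s['finger_gap'])
    if Rg is not None:
        print('turn',R.from_matrix(Rc.T@Rg).as_rotvec().round(3)); Rc=Rg
    for g in pts:
        print('->',np.round(g,3),'shift',(Rc.T@(g-p)).round(4),'len',np.linalg.norm(g-p).round(3)); p=g
E
python3 - <<'E'
from h import *
d=np.load('pics/top0.npz');c=dict(o=d['o'],ray=d['ray'])
for n,u,v,z in(('sash bar top',370.8,177.8,.122),('pull',350,223,.05)):
    q=onz(c,u,v,z)-O; print(n,q@ex,q@ey)
Rc=R.from_rotvec(ctrl.get_state()['ee_rot']).as_matrix();print(Rc.round(2))
for s in(1,-1):
    Rg=tgt(.5,s); z=Rg[:,2]; g=cab(-.062,0,.112)+.022*z
    go(np.array([.42,-.02,.3]),g-.1*z,g,Rg=Rg)
E
```

```text
sash bar top -0.06356899224272981 0.0002220623592263706
pull -0.20566578097014634 0.000855774671233413
[[-0.95  0.31 -0.  ]
 [ 0.31  0.95 -0.  ]
 [ 0.   -0.   -1.  ]]
t 0.1 pos [0.1608 0.499  0.1944] q [ 1.26  0.26 -0.14  1.17  0.    1.57] gap 0.08511566049137097
turn [ 0.025 -0.499  0.106]
-> [ 0.42 -0.02  0.3 ] shift [-0.444  -0.3682  0.1223] len 0.59
-> [ 0.555 -0.151  0.18 ] shift [-0.0981 -0.0649  0.1898] len 0.223
-> [ 0.599 -0.171  0.093] shift [-0.   0.   0.1] len 0.1
t 0.1 pos [0.1608 0.499  0.1944] q [ 1.26  0.26 -0.14  1.17  0.    1.57] gap 0.08511566049137097
turn [ 0.751  0.038 -2.942]
-> [ 0.42 -0.02  0.3 ] shift [0.444  0.3682 0.1223] len 0.59
-> [ 0.555 -0.151  0.18 ] shift [0.0981 0.0649 0.1898] len 0.223
-> [ 0.599 -0.171  0.093] shift [ 0.  -0.   0.1] len 0.1
```

Emit:
{"method": "arm_command", "body": {
  "series": "0.008 -0.166 0.035 0 0 0 0;0.008 -0.166 0.035 0 0 0 0;0.008 -0.166 0.035 0 0 0 0"
}}

```text
t: 0.48
eef_pos: [0.1612, 0.5, 0.1961]
ee_rot: [0.553, 2.587, -0.134]
ft_force: [0.3, 0.2, -1.0]
finger_gap: 0.0856
grasp_force: 0.0
```

Emit:
{"method": "arm_command", "body": {
  "series": "0 0 0 -0.044 -0.037 0.012 0;0 0 0 -0.044 -0.037 0.012 0;0 0 0 -0.044 -0.037 0.012 0;0 0 0 -0.044 -0.037 0.012 0;0 0 0 -0.044 -0.037 0.012 0;0 0 0 -0.044 -0.037 0.012 0;0 0 0 -0.044 -0.037 0.012 0;0 0 0 -0.044 -0.037 0.012 0;0 0 0 -0.044 -0.037 0.012 0;0 0 0 -0.044 -0.037 0.012 0"
}}

```text
t: 1.72
eef_pos: [0.4162, -0.0207, 0.2996]
ee_rot: [0.55, 2.591, -0.136]
ft_force: [2.0, 0.3, 0.2]
finger_gap: 0.0852
grasp_force: 0.0
```

```bash
cat > a.py <<'E'
from h import *
Rg=tgt(.5); z=Rg[:,2]; g=cab(-.062,0,.112)+.022*z
go(g-.1*z,g,Rg=Rg)
c=look('wrist');P=cloud(c);save(c,'w1.png');np.savez('pics/w1.npz',P=P,color=c['color'],o=c['o'],ray=c['ray'])
E
python3 a.py
```

```text
t 1.73 pos [ 0.4162 -0.0207  0.2996] q [ 0.18 -0.31 -0.56  0.9  -0.27  0.54] gap 0.08522968587582105
turn [ 0.004 -0.001  0.   ]
-> [ 0.555 -0.151  0.18 ] shift [-0.1011 -0.0627  0.191 ] len 0.225
-> [ 0.599 -0.171  0.093] shift [-0.   0.   0.1] len 0.1
```

View pics/w1.png

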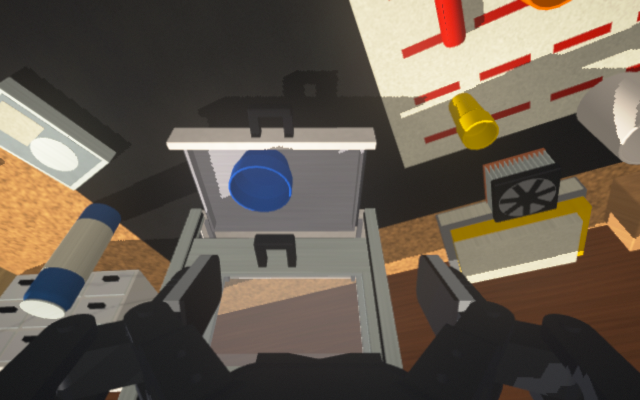

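Wrist view: the sash handle bar spans columns 254–296 at rows 236–245, the tray pull is at (270,120) and the blue cup at (262,180).

```bash
python3 - <<'E'
from h import *
d=np.load('pics/w1.npz');P=d['P'];col=d['color']
for nm,(u0,u1,v0,v1) in dict(sash=(248,304,228,270),pull=(240,300,100,137)).items():
    b=np.zeros(P.shape[:2],bool);b[v0:v1,u0:u1]=1
    b&=(col.max(2)<70)&(P[...,2]>(.095 if nm=='sash' else .03))
    q=P[b]-O;q=np.c_[q@ex,q@ey,q[:,2]];q=q[~np.isnan(q).any(1)]
    print(nm,len(q),np.percentile(q,[1,10,50,90,99],axis=0).round(3).tolist())
b=np.zeros(P.shape[:2],bool);b[125:152,165:380]=1;b&=(P[...,2]>.055)&(P[...,2]<.065)
q=P[b]-O;print('panel',np.percentile(q@ex,[2,50,98]),np.percentile(q@ey,[1,99]));print(np.polyfit(q@ey,q@ex,1))
E
```

```text
sash 884 [[-0.07, -0.026, 0.129], [-0.07, -0.022, 0.132], [-0.066, 0.0, 0.143], [-0.027, 0.026, 0.146], [-0.016, 0.029, 0.147]]
pull 967 [[-0.221, -0.027, 0.038], [-0.22, -0.023, 0.042], [-0.212, 0.0, 0.05], [-0.187, 0.025, 0.051], [-0.18, 0.028, 0.052]]
panel [-0.17880025 -0.17420844 -0.16676954] [-0.13339515  0.13517828]
[ 0.00038459 -0.17379645]
```

Emit:
{"method": "arm_command", "body": {
  "series": "0 0 0 -0.028 -0.0155 0.042 0;0 0 0 -0.028 -0.0155 0.042 0;0 0 0 -0.028 -0.0155 0.042 0;0 0 0 -0.028 -0.0155 0.042 0;0 0 0 0 0 0.033 0;0 0 0 0 0 0.033 0;0 0 0 0 0 0.034 0;0 0 0 0 0 0 0;0 0 0 0 0 0 0"
}}

```text
t: 2.9
eef_pos: [0.5979, -0.1668, 0.1174]
ee_rot: [0.551, 2.593, -0.137]
ft_force: [0.5, 0.3, -0.7]
finger_gap: 0.0853
grasp_force: 0.0
```

Emit:
{"method": "arm_command", "body": {
  "series": "0 0 0 0 0 0 0.5;0 0 0 0 0 0 0.6;0 0 0 0 0 0 0.7;0 0 0 0 0 0 0.7;0 0 0 0 0 0 0.7;0 0 0 0 0 0 0.7"
}}

```text
t: 3.65
eef_pos: [0.5981, -0.1672, 0.117]
ee_rot: [0.551, 2.592, -0.137]
ft_force: [0.3, 0.2, 0.8]
finger_gap: 0.0254
grasp_force: 0.0
```

```bash
python3 - <<'E'
from h import *
c=look('wrist');P=cloud(c);save(c,'w2.png');np.savez('pics/w2.npz',P=P,color=c['color'],o=c['o'],ray=c['ray'])
E
```

```text
(no output)
```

View pics/w2.png

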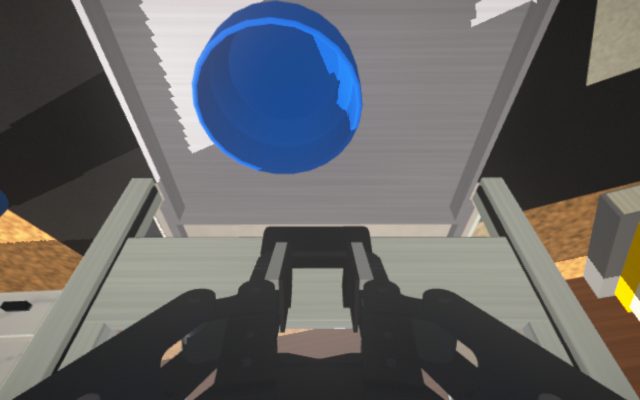

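Wrist view: the bar (cols 263–371, rows 227–268) is seen with the finger pads in front of it at (280,260) and (358,260); the fingers closed above the bar.

```bash
python3 - <<'E'
from h import *
d=np.load('pics/w2.npz');P=d['P'];col=d['color']
C=lambda p:np.round([(p-O)@ex,(p-O)@ey,p[2]],3)
for u,v in((317,230),(317,240),(317,250),(317,262),(268,232),(367,232),(290,235),(280,260),(280,275),(358,260),(200,90),(280,165),(320,228),(317,300)):print(u,v,C(P[v,u]),col[v,u])
print(C(np.array(ctrl.get_state()['eef_pos'])))
E
```

```text
317 230 [-0.07   0.001  0.13 ] [48 47 48]
317 240 [-0.069  0.001  0.136] [46 46 46]
317 250 [-0.07   0.001  0.142] [48 48 47]
317 262 [-0.065  0.001  0.146] [47 47 46]
268 232 [-0.07  -0.024  0.131] [50 50 50]
367 232 [-0.07   0.027  0.131] [50 48 49]
290 235 [-0.07  -0.013  0.133] [48 47 48]
280 260 [-0.092 -0.014  0.164] [123 122 119]
280 275 [-0.098 -0.012  0.175] [58 58 56]
358 260 [-0.092  0.018  0.164] [122 122 119]
200 90 [-0.122 -0.059  0.08 ] [ 54  74 122]
280 165 [-0.073 -0.022  0.079] [ 39  78 145]
320 228 [-0.07   0.003  0.128] [47 47 47]
317 300 [-0.013  0.001  0.138] [159 159 148]
[-0.054  0.003  0.117]
```

```bash
python3 - <<'E'
from h import *
d=np.load('pics/w2.npz');P=d['P'];col=d['color'];o=d['o'];ray=d['ray']
s=ctrl.get_state();Rt=R.from_rotvec(s['ee_rot']).as_matrix();p=np.array(s['eef_pos'])
def px(w):
    r=(w-o);r/=np.linalg.norm(r);a=ray/np.linalg.norm(ray,axis=2,keepdims=True);i=(a@r).argmax();return i%640,i//640
for y in(0,-.0127,.0127):
  for b in(0,.0187,.04,.06):print(y,b,px(p+Rt@[0,y,-b]))
T=(P-p)@Rt
for u in(279,285):
  for v in range(238,296,6):print(u,v,T[v,u].round(3),col[v,u])
print(C:=(o-O)@ex,o[2],'cam tool',Rt.T@(o-p))
E
```

```text
0 0 (np.int64(320), np.int64(231))
0 0.0187 (np.int64(320), np.int64(244))
0 0.04 (np.int64(321), np.int64(263))
0 0.06 (np.int64(321), np.int64(285))
-0.0127 0 (np.int64(298), np.int64(231))
-0.0127 0.0187 (np.int64(296), np.int64(244))
-0.0127 0.04 (np.int64(293), np.int64(263))
-0.0127 0.06 (np.int64(290), np.int64(285))
0.0127 0 (np.int64(342), np.int64(231))
0.0127 0.0187 (np.int64(344), np.int64(244))
0.0127 0.04 (np.int64(348), np.int64(263))
0.0127 0.06 (np.int64(352), np.int64(285))
279 238 [ 0.005 -0.021 -0.023] [49 48 49]
279 244 [ 0.011 -0.019 -0.043] [123 123 120]
279 250 [ 0.011 -0.018 -0.05 ] [124 123 120]
279 256 [ 0.011 -0.017 -0.056] [123 123 120]
279 262 [ 0.011 -0.017 -0.061] [124 123 120]
279 268 [ 0.011 -0.016 -0.066] [123 122 119]
279 274 [ 0.011 -0.015 -0.071] [99 99 97]
279 280 [ 0.01  -0.015 -0.074] [68 67 66]
279 286 [ 0.008 -0.015 -0.074] [75 73 72]
279 292 [ 0.006 -0.015 -0.076] [54 53 52]
285 238 [ 0.005 -0.018 -0.023] [48 47 48]
285 244 [ 0.011 -0.016 -0.043] [121 120 117]
285 250 [ 0.011 -0.015 -0.049] [84 83 81]
285 256 [ 0.011 -0.015 -0.056] [53 51 51]
285 262 [ 0.011 -0.014 -0.062] [50 49 49]
285 268 [ 0.011 -0.014 -0.066] [50 49 48]
285 274 [ 0.008 -0.014 -0.066] [48 48 46]
285 280 [ 0.006 -0.014 -0.067] [49 47 46]
285 286 [ 0.004 -0.014 -0.067] [48 47 46]
285 292 [ 0.002 -0.014 -0.068] [48 47 45]
-0.20117584846981068 0.24137403985935202 cam tool [ 0.06998816 -0.00094321 -0.17963845]
```

```bash
python3 - <<'E'
from h import *
d=np.load('pics/w1.npz');P=d['P'];col=d['color'];o=d['o']
p=np.array([.4162,-.0207,.2996]);Rt=tgt(.5)
T=(P-p)@Rt
for u,v in((214,258),(210,262),(205,275),(195,285),(180,300),(440,260),(450,275),(428,258),(432,262)):print(u,v,T[v,u].round(3),col[v,u])
b=(abs(T[...,1])<.07)&(abs(T[...,0])<.03)&(T[...,2]<.02)&(T[...,2]>-.09)
for zz in range(-90,20,5):
    k=b&(T[...,2]*1000>=zz)&(T[...,2]*1000<zz+5);print(zz,k.sum(),end=' ')
s=ctrl.get_state();print(ctrl.grip_depth,[a for a in dir(ctrl) if a[0]!='_'])
E
```

```text
214 258 [ 0.01  -0.044 -0.056] [43 41 39]
210 262 [ 0.01  -0.044 -0.06 ] [43 40 39]
205 275 [ 0.009 -0.044 -0.067] [40 39 36]
195 285 [ 0.011 -0.044 -0.078] [38 36 35]
180 300 [ 0.011 -0.045 -0.087] [44 42 41]
440 260 [ 0.01   0.048 -0.059] [103 101  96]
450 275 [ 0.011  0.047 -0.072] [103 101  97]
428 258 [ 0.011  0.043 -0.058] [61 59 54]
432 262 [ 0.011  0.043 -0.061] [92 90 86]
-90 972 -85 837 -80 1017 -75 974 -70 859 -65 769 -60 613 -55 330 -50 7 -45 0 -40 0 -35 0 -30 0 -25 0 -20 0 -15 0 -10 0 -5 0 0 0 5 0 10 0 15 0 0.0187 ['PlanningError', 'get_state', 'grip_depth', 'hand_in', 'read_camera']
```

Emit:
{"method": "arm_command", "body": {
  "series": "0 0 0 0 -0.0015 0 0;0 0 0 0 0 0 0;0 0 0 0 0 0 0;0 0 0 0 0 0 0;0 0 0 0 0 0 0;0 0 0 0 0 0.02 0;0 0 0 0 0 0.02 0;0 0 0 0 0 0 0.5;0 0 0 0 0 0 0.6;0 0 0 0 0 0 0.7"
}}

```text
t: 4.95
eef_pos: [0.6147, -0.176, 0.0823]
ee_rot: [0.551, 2.593, -0.136]
ft_force: [0.5, 0.8, -2.3]
finger_gap: 0.055
grasp_force: 64.7
```

Emit:
{"method": "arm_command", "body": {
  "series": "0 0 0 0 0 0 0.7;0 0 0 0 0 0 0.7"
}}

```text
t: 5.2
eef_pos: [0.6147, -0.1759, 0.0823]
ee_rot: [0.551, 2.592, -0.136]
ft_force: [-2.8, 1.4, 1.0]
finger_gap: 0.0552
grasp_force: 65.1
```

Emit:
{"method": "arm_command", "body": {
  "series": "0 0 0 -0.008 0 -0.0147 0.7;0 0 0 -0.008 0 -0.0147 0.7;0 0 0 -0.008 0 -0.0147 0.7;0 0 0 -0.008 0 -0.0147 0.7;0 0 0 -0.008 0 -0.0147 0.7;0 0 0 -0.008 0 -0.0147 0.7;0 0 0 -0.008 0 -0.0147 0.7;0 0 0 -0.008 0 -0.0147 0.7;0 0 0 -0.008 0 -0.0147 0.7;0 0 0 -0.008 0 -0.0147 0.7"
}}

```text
t: 6.45
eef_pos: [0.6146, -0.1759, 0.2489]
ee_rot: [0.551, 2.594, -0.135]
ft_force: [3.2, 3.3, -5.0]
finger_gap: 0.055
grasp_force: 68.0
```

Emit:
{"method": "arm_command", "body": {
  "series": "0 0 0 0 0 0 0.7;0 0 0 0 0 0 0.7"
}}

```text
t: 6.7
eef_pos: [0.6147, -0.1759, 0.2497]
ee_rot: [0.55, 2.592, -0.135]
ft_force: [-3.4, 4.4, 3.3]
finger_gap: 0.0549
grasp_force: 80.3
```

```bash
cat >> h.py <<'E'
def rim(P,col,lo,hi,zlo,zhi,near,rad=.07):
    hsv=cv2.cvtColor(col,cv2.COLOR_RGB2HSV)
    b=(hsv[...,0]>=lo)&(hsv[...,0]<=hi)&(hsv[...,1]>100)&(P[...,2]>zlo)&(P[...,2]<zhi)&(np.hypot(P[...,0]-near[0],P[...,1]-near[1])<rad)
    q=P[b]; (x,y),r=cv2.minEnclosingCircle((q[:,:2]*1000).astype('f4')); print('rim n',len(q),'c',round(x,1),round(y,1),'r',round(r,1),'ztop',np.percentile(q[:,2],98).round(4)); return np.array([x/1000,y/1000])
Rg=tgt(.5); zt=Rg[:,2]
def tcp(tip,off): return np.asarray(tip)+off*zt
E
python3 - <<'E'
from h import *
d=np.load('pics/w2.npz');b=rim(d['P'],d['color'],95,125,.076,.095,(.532,-.163))
print((np.r_[b,0]-O)@ex,(np.r_[b,0]-O)@ey)
o=np.array([.4257,.2104,.057])+.003*ex
s=ctrl.get_state();p=np.array(s['eef_pos'])
go(p-.12*zt,tcp(o+[0,0,.1],.053),Rg=Rg)
E
```

```text
rim n 5199 c 533.9 -163.2 r 44.2 ztop 0.0858
-0.11405672194187809 -0.01939046985012806
t 6.7 pos [ 0.6147 -0.1759  0.2497] q [-0.23  0.07 -0.38  0.63 -0.09  0.17] gap 0.05493242210519817
turn [ 0.004 -0.001  0.001]
-> [ 0.562 -0.152  0.355] shift [-0.    0.   -0.12] len 0.12
-> [0.452 0.199 0.11 ] shift [0.3315 0.2757 0.0976] len 0.442
```

Emit:
{"method": "arm_command", "body": {
  "series": "0 0 0 0 0 0 0;0 0 0 0 0 0 0;0 0 0 0 0 0 0;0 0 0 0 0 -0.04 0;0 0 0 0 0 -0.04 0;0 0 0 0 0 -0.04 0"
}}

```text
t: 7.45
eef_pos: [0.5618, -0.1537, 0.3558]
ee_rot: [0.552, 2.592, -0.137]
ft_force: [0.5, -0.2, 0.1]
finger_gap: 0.0855
grasp_force: 0.0
```

Emit:
{"method": "arm_command", "body": {
  "series": "0 0 0 0.0414 0.0345 0.0122 0;0 0 0 0.0414 0.0345 0.0122 0;0 0 0 0.0414 0.0345 0.0122 0;0 0 0 0.0414 0.0345 0.0122 0;0 0 0 0.0414 0.0345 0.0122 0;0 0 0 0.0414 0.0345 0.0122 0;0 0 0 0.0414 0.0345 0.0122 0;0 0 0 0.0414 0.0345 0.0122 0;0 0 0 0 0 0 0"
}}

```text
t: 8.57
eef_pos: [0.45, 0.2005, 0.1091]
ee_rot: [0.544, 2.596, -0.139]
ft_force: [-0.4, -0.8, -0.1]
finger_gap: 0.085
grasp_force: 0.0
```

```bash
python3 - <<'E'
from h import *
c=look('wrist');P=cloud(c);save(c,'w3.png')
b=rim(P,c['color'],5,16,.06,.08,(.4257,.2104))
y=rim(P,c['color'],20,33,.07,.095,(.5655,.1263))
o=np.r_[b,.057]+.003*ex
go(tcp(o,.047),Rg=Rg)
c=look('scene');P=cloud(c);q=P[40:180,240:330].reshape(-1,3)-O;  # sash handle check
x,yy,z=q@ex,q@ey,q[:,2];k=(abs(yy)<.03)&(x<-.03)&(x>-.075)&(z>.2);print('handle z',k.sum(),np.percentile(z[k],[2,50,98]) if k.sum() else '')
E
```

```text
rim n 2616 c 427.3 210.9 r 31.7 ztop 0.0697
rim n 1046 c 567.4 127.7 r 21.9 ztop 0.0815
t 8.62 pos [0.4509 0.1993 0.1104] q [ 0.74  0.11 -0.7   0.54 -0.45  1.1 ] gap 0.08594009172147579
turn [ 0.002 -0.002  0.004]
-> [0.451 0.2   0.016] shift [0.046  0.001  0.0827] len 0.095
handle z 197 [0.29366496 0.30869443 0.31396111]
```

Emit:
{"method": "arm_command", "body": {
  "series": "0 0 0 0.0115 0.0003 0.0207 0;0 0 0 0.0115 0.0003 0.0207 0;0 0 0 0.0115 0.0002 0.0207 0;0 0 0 0.0115 0.0002 0.0206 0;0 0 0 0 0 0 0;0 0 0 0 0 0 0.4;0 0 0 0 0 0 0.6;0 0 0 0 0 0 0.6;0 0 0 0 0 0 0.6;0 0 0 0 0 0 0.6"
}}

```text
t: 9.93
eef_pos: [0.4527, 0.2003, 0.0191]
ee_rot: [0.552, 2.589, -0.134]
ft_force: [-2.3, -0.7, 5.5]
finger_gap: 0.0602
grasp_force: 63.0
```

```bash
python3 - <<'E'
from h import *
c=look('wrist');P=cloud(c);save(c,'w4.png')
s=ctrl.get_state();print(s['finger_gap'],s['grasp_force'],s['ft_force'])
rim(P,c['color'],5,16,.06,.08,(.4257,.2104))
E
```

```text
0.06023884692421914 63.02088998258114 [-2.00376661 -0.70957571  6.18674777]
rim n 6924 c 420.3 213.8 r 43.4 ztop 0.0702
```

View pics/w4.png

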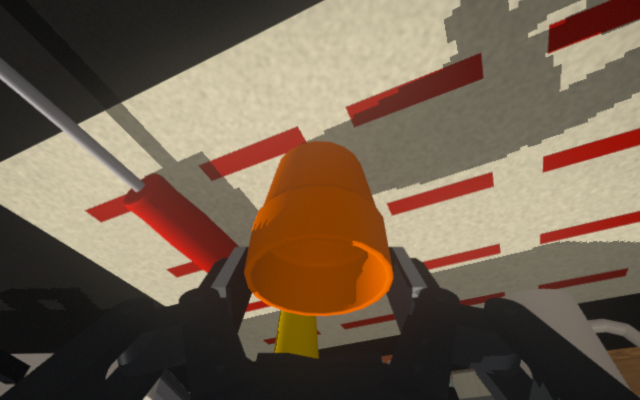

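```bash
python3 - <<'E'
from h import *
p=np.array(ctrl.get_state()['eef_pos'])
go(p+[0,0,.125],np.array([.5584,-.1739,.0551+.1]),np.array([.5584,-.1739,.0551+.002]),Rg=Rg)
E
```

```text
t 9.97 pos [0.4527 0.2003 0.019 ] q [ 0.74  0.26 -0.84  0.25 -0.45  1.11] gap 0.06023884692421914
turn [ 0.005  0.001 -0.001]
-> [0.453 0.2   0.144] shift [-0.0599  0.     -0.1097] len 0.125
-> [ 0.558 -0.174  0.155] shift [-0.2239 -0.2985  0.1097] len 0.389
-> [ 0.558 -0.174  0.057] shift [0.047 0.    0.086] len 0.098
```

Emit:
{"method": "arm_command", "body": {
  "series": "0 0 0 -0.012 0 -0.0219 0.6;0 0 0 -0.012 0 -0.0219 0.6;0 0 0 -0.012 0 -0.0219 0.6;0 0 0 -0.012 0 -0.022 0.6;0 0 0 -0.012 0 -0.022 0.6"
}}

```text
t: 10.6
eef_pos: [0.4516, 0.1996, 0.144]
ee_rot: [0.552, 2.591, -0.134]
ft_force: [0.2, -0.9, -0.4]
finger_gap: 0.0605
grasp_force: 65.4
```

Emit:
{"method": "arm_command", "body": {
  "series": "0 0 0 -0.0224 -0.0299 0.011 0.6;0 0 0 -0.0224 -0.0299 0.011 0.6;0 0 0 -0.0224 -0.0299 0.011 0.6;0 0 0 -0.0224 -0.0299 0.011 0.6;0 0 0 -0.0224 -0.0299 0.011 0.6;0 0 0 -0.0224 -0.0299 0.011 0.6;0 0 0 -0.0224 -0.0299 0.011 0.6;0 0 0 -0.0224 -0.0298 0.011 0.6;0 0 0 -0.0224 -0.0298 0.011 0.6;0 0 0 -0.0224 -0.0298 0.011 0.6"
}}

```text
t: 11.85
eef_pos: [0.558, -0.1764, 0.1529]
ee_rot: [0.552, 2.59, -0.137]
ft_force: [0.1, 0.6, -0.9]
finger_gap: 0.0605
grasp_force: 65.5
```

```bash
python3 - <<'E'
from h import *
c=look('wrist');P=cloud(c);save(c,'w5.png')
s=ctrl.get_state();print(s['finger_gap'],s['grasp_force'],s['ft_force'])
rim(P,c['color'],95,125,.076,.095,(.533,-.163))
rim(P,c['color'],5,16,.158,.182,(.533,-.163))
go(np.array([.5584,-.1739,.0571]),Rg=Rg)
E
```

```text
0.06051206605572093 65.49285661429167 [ 2.49137932 -3.37984638 -0.18515164]
rim n 2317 c 533.7 -163.0 r 44.2 ztop 0.0857
rim n 5692 c 532.0 -165.6 r 31.0 ztop 0.1817
t 11.9 pos [ 0.5601 -0.181   0.1544] q [-0.27  0.06 -0.67  0.34 -0.08  0.14] gap 0.06051206605572093
turn [-0.002  0.004 -0.003]
-> [ 0.558 -0.174  0.057] shift [0.0505 0.0058 0.0832] len 0.098
```

View pics/w5.png

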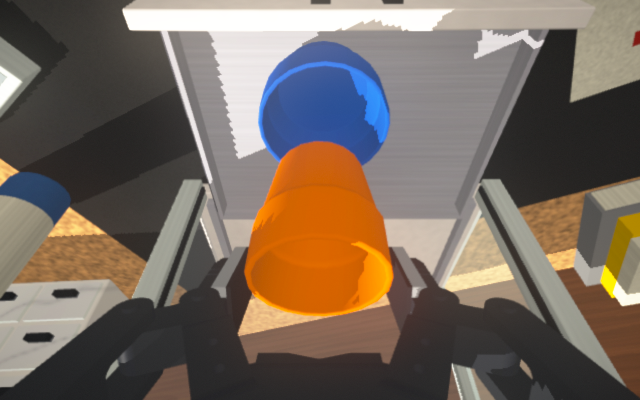

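Emit:
{"method": "arm_command", "body": {
  "series": "0 0 0 0 0.002 0 0.6;0 0 0 0 0 0 0.6;0 0 0 0.011 0 0.02 0.6;0 0 0 0.011 0 0.02 0.6;0 0 0 0.011 0 0.02 0.6;0 0 0 0.0075 0 0.0137 0.6;0 0 0 0.0065 0 0.012 0.6;0 0 0 0 0 0 0.6"
}}

```text
t: 12.9
eef_pos: [0.5603, -0.1717, 0.0551]
ee_rot: [0.548, 2.589, -0.136]
ft_force: [0.6, 0.2, 1.8]
finger_gap: 0.0605
grasp_force: 65.8
```

Emit:
{"method": "arm_command", "body": {
  "series": "0 0 0 0 0 0 0.3;0 0 0 0 0 0 0;0 0 0 0 0 0 0;0 0 0 0 0 0 0;0 0 0 0 0 -0.03 0;0 0 0 0 0 -0.04 0;0 0 0 0 0 -0.04 0;0 0 0 0 0 -0.03 0;0 0 0 0 0 0 0"
}}

```text
t: 14.02
eef_pos: [0.498, -0.1459, 0.1793]
ee_rot: [0.55, 2.588, -0.137]
ft_force: [0.3, 1.0, 0.7]
finger_gap: 0.0856
grasp_force: 0.0
```

```bash
python3 - <<'E'
from h import *
c=look('wrist');P=cloud(c);save(c,'w6.png')
rim(P,c['color'],95,125,.076,.095,(.533,-.163))
b=rim(P,c['color'],5,16,.094,.115,(.533,-.163))
y=np.array([.567,.1275,.080-.011])+.003*ex
p=np.array(ctrl.get_state()['eef_pos'])
go(tcp(y+[0,0,.08],.044),tcp(y,.044),Rg=Rg)
E
```

```text
rim n 1249 c 537.0 -164.8 r 44.0 ztop 0.086
rim n 1300 c 533.7 -161.4 r 31.5 ztop 0.1056
t 14.07 pos [ 0.4976 -0.1458  0.1777] q [-0.22 -0.09 -0.74  0.43 -0.09  0.17] gap 0.08535973731234682
turn [0.003 0.001 0.   ]
-> [0.589 0.118 0.11 ] shift [0.0533 0.2778 0.0476] len 0.287
-> [0.589 0.118 0.03 ] shift [0.0384 0.     0.0702] len 0.08
```

Emit:
{"method": "arm_command", "body": {
  "series": "0 0 0 0.009 0.0463 0.008 0;0 0 0 0.009 0.0463 0.008 0;0 0 0 0.009 0.0463 0.008 0;0 0 0 0.009 0.0463 0.008 0;0 0 0 0.009 0.0463 0.008 0;0 0 0 0.009 0.0463 0.008 0;0 0 0 0 0 0 0;0 0 0 0 0 0 0"
}}

```text
t: 15.08
eef_pos: [0.5865, 0.1175, 0.1075]
ee_rot: [0.551, 2.595, -0.14]
ft_force: [0.0, -0.4, 0.5]
finger_gap: 0.0853
grasp_force: 0.0
```

```bash
python3 - <<'E'
from h import *
c=look('wrist');P=cloud(c);save(c,'w7.png')
b=rim(P,c['color'],20,33,.07,.095,(.567,.1275),.05)
y=np.r_[b,.080-.011]+.003*ex
go(tcp(y,.044),Rg=Rg)
E
```

```text
rim n 2218 c 567.7 127.0 r 22.0 ztop 0.0818
t 15.12 pos [0.5865 0.117  0.1081] q [ 0.41  0.21 -0.6   0.41 -0.36  0.76] gap 0.0853669484039376
turn [ 0.001 -0.003  0.001]
-> [0.59  0.117 0.03 ] shift [0.0348 0.0014 0.0695] len 0.078
```

Emit:
{"method": "arm_command", "body": {
  "series": "0 0 0 0.0087 0.0004 0.0174 0;0 0 0 0.0087 0.0004 0.0174 0;0 0 0 0.0087 0.0003 0.0174 0;0 0 0 0.0087 0.0003 0.0173 0;0 0 0 0 0 0 0.3;0 0 0 0 0 0 0.6;0 0 0 0 0 0 0.75;0 0 0 0 0 0 0.75;0 0 0 0 0 0 0.75;0 0 0 0 0 0 0.75"
}}

```text
t: 16.38
eef_pos: [0.5922, 0.1186, 0.0335]
ee_rot: [0.552, 2.589, -0.136]
ft_force: [-0.9, -1.2, 6.7]
finger_gap: 0.0397
grasp_force: 60.9
```

```bash
python3 - <<'E'
from h import *
c=look('wrist');P=cloud(c);save(c,'w8.png')
s=ctrl.get_state();p=np.array(s['eef_pos']);print(s['finger_gap'],s['grasp_force'],s['ft_force'])
b=np.array([.5677,.127]);rim(P,c['color'],20,33,.076,.09,b,.05)
t=np.array([.5337,-.162]); d=t-b
go(p+[0,0,.17],p+[d[0],d[1],.044+.1],p+[d[0],d[1],.044+.001],Rg=Rg)
E
```

```text
0.03994322684276871 60.90528892261915 [-0.62485436 -0.47855464  6.9980958 ]
rim n 2760 c 569.7 127.3 r 23.3 ztop 0.0817
t 16.43 pos [0.5922 0.1186 0.0335] q [ 0.41  0.32 -0.7   0.19 -0.36  0.76] gap 0.03994322684276871
turn [ 0.004  0.002 -0.001]
-> [0.592 0.119 0.203] shift [-0.0815  0.     -0.1492] len 0.17
-> [ 0.558 -0.17   0.177] shift [-0.0637 -0.2777  0.0644] len 0.292
-> [ 0.558 -0.17   0.078] shift [0.0475 0.     0.0869] len 0.099
```

Emit:
{"method": "arm_command", "body": {
  "series": "0 0 0 -0.0136 0 -0.0249 0.75;0 0 0 -0.0136 0 -0.0249 0.75;0 0 0 -0.0136 0 -0.0249 0.75;0 0 0 -0.0136 0 -0.0249 0.75;0 0 0 -0.0136 0 -0.0249 0.75;0 0 0 -0.0136 0 -0.0249 0.75"
}}

```text
t: 17.18
eef_pos: [0.5899, 0.1183, 0.2023]
ee_rot: [0.551, 2.594, -0.137]
ft_force: [-0.1, 0.2, -1.2]
finger_gap: 0.0394
grasp_force: 60.9
```

Emit:
{"method": "arm_command", "body": {
  "series": "0 0 0 -0.008 -0.0347 0.008 0.75;0 0 0 -0.008 -0.0347 0.008 0.75;0 0 0 -0.008 -0.0347 0.008 0.75;0 0 0 -0.008 -0.0347 0.008 0.75;0 0 0 -0.008 -0.0347 0.008 0.75;0 0 0 -0.008 -0.0347 0.008 0.75;0 0 0 -0.008 -0.0347 0.008 0.75;0 0 0 -0.008 -0.0347 0.008 0.75;0 0 0 0 0 0 0.75;0 0 0 0 0 0 0.75"
}}

```text
t: 18.42
eef_pos: [0.5569, -0.1702, 0.1752]
ee_rot: [0.551, 2.594, -0.136]
ft_force: [0.6, 0.5, -0.4]
finger_gap: 0.0397
grasp_force: 61.0
```

```bash
python3 - <<'E'
from h import *
c=look('wrist');P=cloud(c);save(c,'w9.png')
s=ctrl.get_state();print(s['finger_gap'],s['grasp_force'],s['ft_force'])
rim(P,c['color'],5,16,.094,.115,(.533,-.163))
rim(P,c['color'],20,33,.2,.24,(.533,-.163),.05)
go(np.array([.558,-.17,.0785]),Rg=Rg)
E
```

```text
0.03963686626258485 61.04061577423192 [-0.11088027  0.81221363 -1.5784539 ]
rim n 993 c 533.4 -160.8 r 31.0 ztop 0.1053
rim n 7750 c 533.8 -160.4 r 22.5 ztop 0.2232
t 18.48 pos [ 0.5572 -0.1698  0.1754] q [-0.25  0.03 -0.64  0.42 -0.08  0.15] gap 0.03963686626258485
turn [ 0.004 -0.003  0.001]
-> [ 0.558 -0.17   0.078] shift [0.0457 0.0002 0.0854] len 0.097
```

View pics/w9.png

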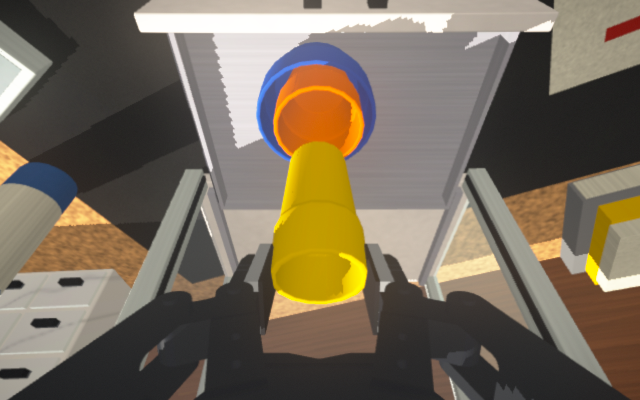

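Yellow is held upright over the nested pair, with the rims concentric.

Emit:
{"method": "arm_command", "body": {
  "series": "0 0 0 0.011 0 0.02 0.75;0 0 0 0.011 0 0.02 0.75;0 0 0 0.011 0 0.02 0.75;0 0 0 0.007 0 0.0135 0.75;0 0 0 0.006 0 0.0115 0.75;0 0 0 0 0 0 0.75;0 0 0 0 0 0 0.75"
}}

```text
t: 19.35
eef_pos: [0.558, -0.1698, 0.0794]
ee_rot: [0.55, 2.593, -0.136]
ft_force: [0.2, 1.1, -0.2]
finger_gap: 0.0395
grasp_force: 61.1
```

Emit:
{"method": "arm_command", "body": {
  "series": "0 0 0 0 0 0 0.5;0 0 0 0 0 0 0.3;0 0 0 0 0 0 0;0 0 0 0 0 0 0;0 0 0 0 0 0 0;0 0 0 0 0 -0.03 0;0 0 0 0 0 -0.04 0;0 0 0 0 0 -0.04 0;0 0 0 0 0 -0.04 0;0 0 0 0 0 0 0"
}}

```text
t: 20.6
eef_pos: [0.4936, -0.142, 0.2147]
ee_rot: [0.55, 2.586, -0.136]
ft_force: [-0.0, 0.9, 0.6]
finger_gap: 0.0857
grasp_force: 0.0
```

```bash
python3 - <<'E'
from h import *
c=look('wrist');P=cloud(c);save(c,'w10.png')
rim(P,c['color'],95,125,.076,.095,(.533,-.163))
rim(P,c['color'],5,16,.094,.115,(.533,-.163))
rim(P,c['color'],20,33,.11,.14,(.533,-.163),.05)
# tray push: shut tip in front of pull bar, then 17cm in
a=cab(-.26,.001,.12); b=cab(-.26,.001,.036)
go(tcp(a,.040),tcp(b,.040),tcp(cab(-.045,.001,.036),.04),Rg=Rg)
q=P-O; x,y,z=q@ex,q@ey,q[...,2];k=(abs(y)<.03)&(x<-.19)&(x>-.23)&(z>.035)&(z<.056);print('pull',k.sum(),np.percentile(x[k],[2,98]),np.percentile(z[k],[2,98]))
E
```

```text
rim n 1030 c 536.8 -165.1 r 44.3 ztop 0.086
rim n 737 c 532.9 -160.6 r 30.9 ztop 0.1059
rim n 1302 c 534.4 -161.8 r 21.9 ztop 0.126
t 20.65 pos [ 0.4929 -0.1419  0.2126] q [-0.21 -0.13 -0.68  0.53 -0.09  0.18] gap 0.0854669976534185
turn [0.004 0.002 0.   ]
-> [ 0.427 -0.093  0.085] shift [0.1319 0.0176 0.0734] len 0.152
-> [ 0.427 -0.093  0.001] shift [0.0403 0.     0.0737] len 0.084
-> [ 0.623 -0.181  0.001] shift [-0.1887 -0.      0.1031] len 0.215
pull 1816 [-0.21556241 -0.19098235] [0.03855625 0.05194194]
```

Emit:
{"method": "arm_command", "body": {
  "series": "0 0 0 0.033 0.0044 0.0184 1;0 0 0 0.033 0.0044 0.0183 1;0 0 0 0.033 0.0044 0.0183 1;0 0 0 0.033 0.0044 0.0183 1;0 0 0 0 0 0 1;0 0 0 0 0 0 1;0 0 0 0.0135 0 0.0246 1;0 0 0 0.0134 0 0.0246 1;0 0 0 0.0134 0 0.0245 1;0 0 0 0 0 0 1"
}}

```text
t: 21.9
eef_pos: [0.4261, -0.0928, -0.0013]
ee_rot: [0.552, 2.594, -0.137]
ft_force: [0.0, 0.6, -0.2]
finger_gap: -0.0002
grasp_force: 0.0
```

Emit:
{"method": "arm_command", "body": {
  "series": "0 0 0 -0.0088 0 0.0048 1;0 0 0 -0.0088 0 0.0048 1;0 0 0 -0.0088 0 0.0048 1;0 0 0 -0.0088 0 0.0048 1;0 0 0 -0.0088 0 0.0048 1;0 0 0 0 0 0 1"
}}

```text
t: 22.65
eef_pos: [0.4726, -0.1132, -0.0002]
ee_rot: [0.552, 2.591, -0.137]
ft_force: [-0.6, -0.2, 0.1]
finger_gap: 0.0
grasp_force: 0.0
```

```bash
python3 - <<'E'
from h import *
s=ctrl.get_state();print(s['ft_force'],s['finger_gap'])
go(tcp(cab(-.06,.001,.036),.04),Rg=Rg)
c=look('wrist');P=cloud(c);save(c,'w11.png')
E
```

```text
[-0.57803214 -0.18788427  0.07699758] 3.181564492220802e-05
t 22.65 pos [ 4.726e-01 -1.132e-01 -2.000e-04] q [-0.14  0.18 -1.12 -0.22 -0.13  0.25] gap 3.181564492220802e-05
turn [ 0.003 -0.    -0.   ]
-> [ 0.609 -0.174  0.001] shift [-0.1318 -0.0003  0.0708] len 0.15
```

View pics/w11.png

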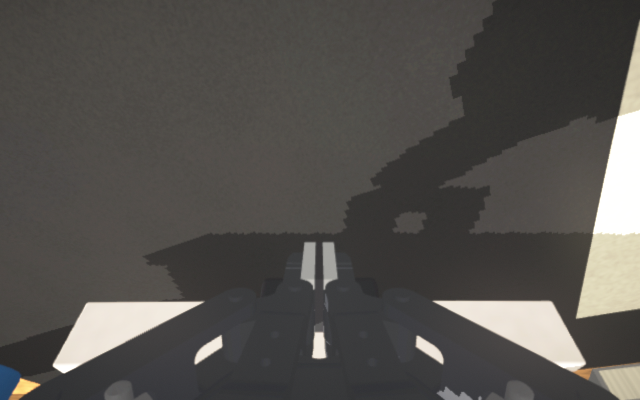

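Fingers shut in front of the tray pull, the white panel behind at rows 300–370; pushing on.

Emit:
{"method": "arm_command", "body": {
  "series": "0 0 0 -0.0123 0 0.0067 1;0 0 0 -0.0123 0 0.0067 1;0 0 0 -0.0123 0 0.0067 1;0 0 0 -0.0123 0 0.0067 1;0 0 0 -0.0123 0 0.0067 1;0 0 0 -0.0123 0 0.0067 1;0 0 0 -0.0123 0 0.0067 1;0 0 0 -0.0123 0 0.0067 1;0 0 0 -0.0123 0 0.0067 1;0 0 0 0 0 0 1"
}}

```text
t: 23.95
eef_pos: [0.5906, -0.1649, 0.0014]
ee_rot: [0.551, 2.586, -0.137]
ft_force: [-0.0, 0.4, 1.1]
finger_gap: 0.0003
grasp_force: 0.0
```

```bash
python3 - <<'E'
from h import *
s=ctrl.get_state();print(s['ft_force'],s['finger_gap'])
go(tcp(cab(-.06,.001,.036),.04),Rg=Rg)
c=look('wrist');P=cloud(c);q=P-O; x,y,z=q@ex,q@ey,q[...,2]
k=(abs(y)<.12)&(abs(y)>.06)&(z>.056)&(z<.064)&(x<0)&(x>-.2);print('panel',k.sum(),np.percentile(x[k],[2,50,98]) if k.sum() else '')
E
```

```text
[-0.04519176  0.38069331  1.13357293] 0.0003104179643605772
t 23.95 pos [ 0.5906 -0.1649  0.0014] q [-0.22  0.33 -0.85 -0.11 -0.09  0.18] gap 0.0003104179643605772
turn [ 0.004  0.005 -0.001]
-> [ 0.609 -0.174  0.001] shift [-0.0181 -0.0011  0.0104] len 0.021
panel 306 [-0.0304222  -0.02903613 -0.02709666]
```

Emit:
{"method": "arm_command", "body": {
  "series": "0 0 0 -0.007 0 0.0038 1;0 0 0 -0.006 0 0.0033 1;0 0 0 -0.005 0 0.0027 1;0 0 0 -0.004 0 0.0022 1;0 0 0 0 0 0 1;0 0 0 0 0 0 1"
}}

```text
t: 24.75
eef_pos: [0.6052, -0.1723, -0.003]
ee_rot: [0.551, 2.6, -0.135]
ft_force: [-9.2, 6.4, 6.6]
finger_gap: -0.0001
grasp_force: 5.6
```

```bash
cat > b.py <<'E'
from h import *
s=ctrl.get_state();print(s['ft_force'])
go(tcp(cab(-.06,.001,.036),.04),Rg=Rg)
c=look('wrist');P=cloud(c);q=P-O; x,y,z=q@ex,q@ey,q[...,2]
k=(abs(y)<.12)&(abs(y)>.06)&(z>.05)&(z<.066)&(x<.03)&(x>-.2);print('panel',k.sum(),np.percentile(x[k],[2,50,98]) if k.sum() else '')
E
python3 b.py
```

```text
[-9.22908281  6.35513422  6.57923776]
t 24.75 pos [ 0.6052 -0.1723 -0.003 ] q [-0.23  0.36 -0.81 -0.08 -0.09  0.17] gap -0.00010445692307440454
turn [ 0.003 -0.009  0.001]
-> [ 0.609 -0.174  0.001] shift [-0.0058 -0.0004 -0.0013] len 0.006
panel 472 [-0.01440687 -0.01310886 -0.01170139]
```

```bash
python3 - <<'E'
from h import *
go(tcp(cab(-.16,.001,.04),.04),tcp(cab(-.16,.001,.37),.04),tcp(cab(-.055,.001,.35),.04),tcp(cab(-.055,.001,.325),.04),tcp(cab(-.055,.001,.127),.04),Rg=Rg)
E
```

```text
t 24.8 pos [ 0.6052 -0.1723 -0.003 ] q [-0.23  0.36 -0.81 -0.08 -0.09  0.17] gap 0.0002292947467267966
turn [ 0.003 -0.009  0.001]
-> [ 0.518 -0.134  0.005] shift [ 0.08   -0.0004 -0.0527] len 0.096
-> [ 0.518 -0.134  0.335] shift [-0.1582  0.     -0.2896] len 0.33
-> [ 0.614 -0.176  0.315] shift [-0.0826 -0.      0.0679] len 0.107
-> [ 0.614 -0.176  0.29 ] shift [0.012  0.     0.0219] len 0.025
-> [ 0.614 -0.176  0.092] shift [0.0949 0.     0.1738] len 0.198
```

Emit:
{"method": "arm_command", "body": {
  "series": "0 0 0 0.04 0 -0.0263 1;0 0 0 0.04 0 -0.0263 1;0 0 0 -0.0226 0 -0.0414 1;0 0 0 -0.0226 0 -0.0414 1;0 0 0 -0.0226 0 -0.0414 1;0 0 0 -0.0226 0 -0.0414 1;0 0 0 -0.0226 0 -0.0414 1;0 0 0 -0.0226 0 -0.0414 1;0 0 0 -0.0226 0 -0.0414 1;0 0 0 0 0 0 1"
}}

```text
t: 26.05
eef_pos: [0.5258, -0.1371, 0.3442]
ee_rot: [0.55, 2.581, -0.136]
ft_force: [-0.5, 0.7, -0.1]
finger_gap: 0.0001
grasp_force: 0.0
```

Emit:
{"method": "arm_command", "body": {
  "series": "0 0 0 -0.0276 0 0.0226 1;0 0 0 -0.0275 0 0.0226 1;0 0 0 -0.0275 0 0.0226 1;0 0 0 0 0 0 1"
}}

```text
t: 26.55
eef_pos: [0.619, -0.1796, 0.3147]
ee_rot: [0.553, 2.595, -0.137]
ft_force: [-0.1, 1.4, 0.5]
finger_gap: 0.0
grasp_force: 0.0
```

```bash
python3 - <<'E'
from h import *
s=ctrl.get_state();print(s['ft_force'])
go(tcp(cab(-.055,.001,.325),.04),tcp(cab(-.055,.001,.127),.04),Rg=Rg)
c=look('wrist');P=cloud(c);q=P-O; x,y,z=q@ex,q@ey,q[...,2]
save(c,'w12.png')
k=(abs(y)<.03)&(z>.28)&(z<.32)&(x<-.05)&(x>-.08);print('bar',k.sum(),np.percentile(x[k],[2,50,98]) ,np.percentile(z[k],[2,98]))
k=(abs(y)<.12)&(abs(y)>.06)&(z>.05)&(z<.066)&(x<.03)&(x>-.2);print('panel',k.sum(),np.percentile(x[k],[2,50,98]) if k.sum() else '')
E
```

```text
[-0.06462823  1.36062514  0.46269676]
t 26.55 pos [ 0.619  -0.1796  0.3147] q [-0.24  0.06 -0.22  0.8  -0.09  0.16] gap 1.7587471882917076e-05
turn [ 0.002 -0.004 -0.   ]
-> [ 0.614 -0.176  0.29 ] shift [0.0173 0.0007 0.0188] len 0.026
-> [ 0.614 -0.176  0.092] shift [0.0949 0.     0.1738] len 0.198
bar 4449 [-0.07040701 -0.06863445 -0.05155251] [0.29596316 0.31365907]
panel 1375 [-0.01329373 -0.00948809 -0.00143563]
```

View pics/w12.png

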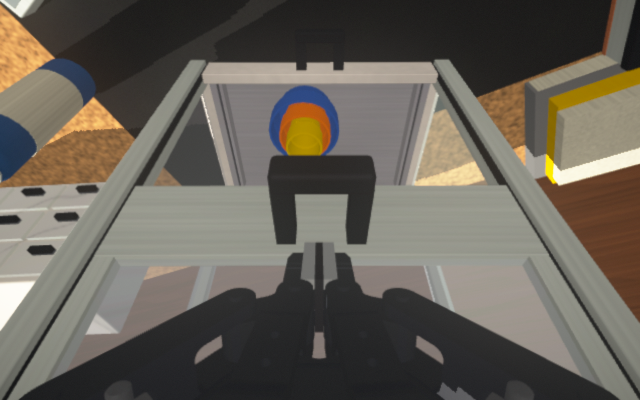

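Picture: tray home with nested cups at (305,125) behind the raised handle (bar at (322,175)); the shut fingertips are at (320,245) above it. Now press the bar down.

Emit:
{"method": "arm_command", "body": {
  "series": "0 0 0 0.0087 0.0004 0.0094 1;0 0 0 0.0086 0.0003 0.0094 1;0 0 0 0.0038 0 0.007 1;0 0 0 0.0072 0 0.0132 1;0 0 0 0.0072 0 0.0132 1;0 0 0 0.0072 0 0.0132 1;0 0 0 0.0072 0 0.0132 1"
}}

```text
t: 27.48
eef_pos: [0.6128, -0.1755, 0.2252]
ee_rot: [0.551, 2.59, -0.137]
ft_force: [-2.0, 0.9, 4.2]
finger_gap: 0.0001
grasp_force: 2.5
```

```bash
cat > c.py <<'E'
from h import *
s=ctrl.get_state();print(s['ft_force'])
go(tcp(cab(-.055,.001,.122),.04),Rg=Rg)
c=look('wrist');P=cloud(c);q=P-O; x,y,z=q@ex,q@ey,q[...,2]
k=(abs(y)<.028)&(z>.1)&(z<.32)&(x<-.065)&(x>-.074)&(c['color'].max(2)<70);print('bar',k.sum(),np.percentile(x[k],[2,50,98]) ,np.percentile(z[k],[2,98]))
E
python3 c.py
```

```text
[-2.01563943  0.92467345  4.23144638]
t 27.48 pos [ 0.6128 -0.1755  0.2252] q [-0.23  0.08 -0.44  0.56 -0.09  0.17] gap 7.736455216646235e-05
turn [0.003 0.001 0.   ]
-> [ 0.614 -0.176  0.087] shift [ 0.0652 -0.0006  0.122 ] len 0.138
bar 5197 [-0.07345997 -0.06956532 -0.06548166] [0.23676251 0.30460915]
```

Emit:
{"method": "arm_command", "body": {
  "series": "0 0 0 0.0072 0 0.0132 1;0 0 0 0.0072 0 0.0132 1;0 0 0 0.0072 0 0.0132 1;0 0 0 0.0072 0 0.0132 1;0 0 0 0.0072 0 0.0132 1;0 0 0 0.0072 0 0.0132 1;0 0 0 0.0048 0 0.0088 1"
}}

```text
t: 28.4
eef_pos: [0.6136, -0.1756, 0.1253]
ee_rot: [0.551, 2.589, -0.138]
ft_force: [-1.4, -0.6, 5.7]
finger_gap: -0.0001
grasp_force: 2.7
```

Emit:
{"method": "arm_command", "body": {
  "series": "0 0 0 0.0038 0 0.007 1;0 0 0 0.0038 0 0.007 1;0 0 0 0.0034 0 0.006 1;0 0 0 0.0029 0 0.0053 1;0 0 0 0.0024 0 0.0044 1;0 0 0 0.0015 0 0.0026 1;0 0 0 0 0 0 1"
}}

```text
t: 29.28
eef_pos: [0.6142, -0.1758, 0.0933]
ee_rot: [0.55, 2.584, -0.139]
ft_force: [-22.0, 6.0, 35.6]
finger_gap: -0.0001
grasp_force: 18.3
```

```bash
python3 c.py
```

```text
[-21.97957887   6.03247068  35.62643115]
t 29.27 pos [ 0.6142 -0.1758  0.0933] q [-0.23  0.21 -0.68  0.18 -0.09  0.17] gap -8.664945010459008e-05
turn [ 0.003  0.007 -0.   ]
-> [ 0.614 -0.176  0.087] shift [ 0.0032 -0.0008  0.0055] len 0.006
bar 2385 [-0.07370979 -0.06981911 -0.06538664] [0.10604396 0.17491865]
```

Emit:
{"method": "arm_command", "body": {
  "series": "0 0 0 0 0 -0.01 1;0 0 0 0 0 -0.03 1;0 0 0 0 0 -0.04 1;0 0 0 0 0 -0.04 1;0 0 0 0 0 -0.04 1;0 0 0 0 0 -0.03 1;0 0 0 0 0 0 1;0 0 0 0 0 0 1"
}}

```text
t: 30.32
eef_pos: [0.5289, -0.1383, 0.2529]
ee_rot: [0.551, 2.594, -0.137]
ft_force: [-0.5, -0.7, -0.0]
finger_gap: -0.0002
grasp_force: 0.0
```

```bash
python3 - <<'E'
from h import *
s=ctrl.get_state();print(s['ft_force'],s['eef_pos'])
c=look('wrist');P=cloud(c);q=P-O; x,y,z=q@ex,q@ey,q[...,2]
k=(abs(y)<.026)&(z>.09)&(z<.15)&(x<-.058)&(x>-.074)&(c['color'].max(2)<70);print('bar z',k.sum(),np.percentile(z[k],[2,98]))
k=(abs(y)<.12)&(abs(y)>.04)&(z>.04)&(z<.06)&(x<.03)&(x>-.2);print('panel',k.sum(),np.percentile(x[k],[2,50,98]))
for lo,hi,a,b,r in((95,125,.076,.095,.07),(5,16,.094,.115,.07),(20,33,.115,.14,.05)):
  for n in ('wrist','top'):
    cc=c if n=='wrist' else look('top');PP=P if n=='wrist' else cloud(cc)
    try:rim(PP,cc['color'],lo,hi,a,b,cab(.055,-.019,0),r)
    except Exception as e:print(n,'none')
E
```

```text
[-0.47373746 -0.69937497 -0.00398977] [ 0.52889922 -0.13829601  0.2528536 ]
bar z 965 [0.10594324 0.12409371]
panel 1294 [-0.0140303  -0.01253596 -0.01112426]
wrist none
rim n 1 c 704.3 -191.8 r 0.0 ztop 0.0827
wrist none
rim n 1 c 668.9 -251.3 r 0.0 ztop 0.1077
wrist none
rim n 1 c 667.7 -239.5 r 0.0 ztop 0.1259
```

```bash
python3 -c "
from bench import ctrl
print(ctrl.hand_in())"
```

```text
the job is handed in; nothing more can be done
None
```

I handed the job in at about 30 s of the 72 s allowed; no verdict came back. At the last checks the sash and tray measured fully closed and home, the arm was clear, and the cups were last seen nested inside the cabinet just before the sash came down.

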